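# Nest the used cups and hold the soak bin open

### The arm

A 6-joint arm with a two-finger parallel gripper is mounted at the origin on the work surface. World frame = base frame: x ahead of the robot, y to its left, z up, the work surface at z = 0. Lengths are in mm, angles in rad, forces in N, time in s.
With the tool pointing down it reaches from about 325 to 875 mm from the base axis. Payload 4.4 kg.
Tool frame: the origin (TCP) lies on the centre line of the jaws, within the pads' length; the fingertips stand ahead of it and the grasp point (between the pads) lies 6 mm ahead of it (ctrl.tcp_to_tips is the z of the fingertips in the tool frame, in mm); z points along the fingers, y is the line along which they close (so a half turn about z gives the same grasp; the last joint's range is limited). The gripper opens to 85 mm and grips with 20 to 120 N. Pads are 22 mm wide; open, the fingers measure 114 mm over their backs; the gripper's body (76 mm by 85 mm) begins 54 mm behind the grasp point. The pads swing forward as they close: fully open they stand 13 mm farther back than shut.
Start: joints at [1.056, 0.207, 1.542, -0, 1.393, -0.15], TCP at [205.148, 537.161, 256.282] pointing down, gripper open.
Joint ranges: [-2.73, 2.73], [-0.86, 2.22], [0.23, 2.46], [-1.11, 4.25], [0.08, 2.63], [-2.82, 2.82]. Speed limits (rad/s): [2.79, 2.79, 3.14, 3.14, 3.14, 3.14].

### API

Orientations are given as a 3x3 rotation matrix whose columns are the frame's x, y, z axes.
In Python, from plant import ctrl, sensors, optics gives the robot as it stands. Calls block until the motion is done:
- ctrl.move_ptp(position, orientation): joint-space move of the TCP to a pose.
- ctrl.move_l(position, rot=None, vel=150, threshold=None): straight line of the TCP; rot=None keeps the orientation; vel is the mean speed in mm/s. With threshold (N) it stops when the force on the tool has changed by that much, and returns True; else False.
- ctrl.set_joints(angles): joint-space move.
- ctrl.gripper_to(opening, force=None): finger opening in mm; force is the grip in N (None keeps the last); returns when the fingers have stopped.
- ctrl.hold(seconds).
- ctrl.solve_ik(position, orientation): joint angles nearest the present ones, or None.
- sensors.read_state(): the state.
- optics.grab_frame(name): name is "scene" or "top"; returns (picture, depth): 480x640x3 uint8, red, green, blue; 480x640 float32, mm along the optical axis (not along the pixel's ray), 0 where there is no reading.
- optics.camera_params(name): a dict with "mtx" (3x3 intrinsics, pixels), "R" (3x3) and "t" (3): a world point X has camera coordinates R X + t. Camera axes: x right, y down, z forward; pixel columns grow to the right and rows downward; lengths in mm; the calibration is good to about 2 mm. A picture is of the moment at which its call begins. camera_params takes no time and is no camera call.
A pose or a line that the arm cannot do raises ctrl.MotionError and nothing moves.
- ctrl.finish_job(): hands the job in; it is judged then, once.
The state is a dict: "t": time; "q": joint angles; "qvel": joint speeds; "tau": joint torques, N m; "eef_pos": TCP position; "eef_rot": TCP orientation; "force": force on the tool from outside, world axes, zero at the start; "wrist_torque": the same for the moment, N m; "grip_width": finger opening in mm; "grasp_force": force on a finger pad.
Only numpy, scipy, OpenCV 4.12 (cv2) and the standard library are available. Lean on these libraries where they do the work, as an engineer would, in place of code of your own. Each camera call takes 0.05 s, during which the arm holds its last target. There are 200 camera calls.

### The job

Get the used sample cups ready for soaking: nest the two loose white cups upright, fully home, one after the other into the white cup on the green mat, so that all three make one stack standing on the mat. Then raise the blue lid of the soak bin and hold it still, open at 60 degrees from level (within 5 degrees), so that I can put the stack in: finish while still holding the lid, since it falls shut if let go. Leave everything else on the bench where it is.

Things in the scene. Friction and masses are not known exactly. Their poses are not given: they have to be found in the camera images.
- cup_base_mid (a point): Cup standing on the green mat: loose white plastic cup, open upward, 90 mm tall, outside diameter 60 mm at the rim, 40 at the foot (straight taper), wall 2.5, about 60 g. Inner floor 36 mm above its foot: a cup seated in it stands 36 mm higher, its top 36 mm showing, 1.5 mm side play. Point: on its axis, half-way up (45 mm); z up the axis.
- cup_a_mid (a point): One of two used cups apart on the bench: loose white plastic cup, open upward, 90 mm tall, outside diameter 60 mm at the rim, 40 at the foot (straight taper), wall 2.5, about 60 g. Inner floor 36 mm above its foot: a cup seated in it stands 36 mm higher, its top 36 mm showing, 1.5 mm side play. Point: on its axis, half-way up (45 mm); z up the axis.
- cup_b_mid (a point): The other used cup apart on the bench: loose white plastic cup, open upward, 90 mm tall, outside diameter 60 mm at the rim, 40 at the foot (straight taper), wall 2.5, about 60 g. Inner floor 36 mm above its foot: a cup seated in it stands 36 mm higher, its top 36 mm showing, 1.5 mm side play. Point: on its axis, half-way up (45 mm); z up the axis.
- mat_top (a point): Centre of the upper face of the green mat, 110 x 110 mm, 4 mm thick, fixed on the bench.
- bin: Grey soak bin, fixed to the bench, 200 mm deep (x), 260 mm wide (y), 110 mm tall, walls 5 mm; its handle side (-x) faces the robot, turned up to 17 degrees. Its lid is a flat blue panel 200 x 260 x 8 mm hinged along the bin's far (+x) top edge. Origin: centre of its underside.
- lid (a joint): Opening angle of the soak bin's lid, rad: 0 shut (level), growing as its near edge rises, 1.047 at 60 degrees from level, stop at 1.9. It swings freely and falls shut from anything under about 80 degrees. About 0.4 kg: some 2 to 3.5 N lifts it at the handle.
- lid_handle (a point): Middle of the lid's steel handle: a round bar 11 mm thick, 100 mm long, on posts 85 mm apart, parallel to the hinge, 35 mm off the lid's upper face and 30 mm in from its free edge; 153 mm above the bench when shut. Can be pinched across from above. Frame turns with the lid: x towards the hinge, y along the bar, z out of the upper face.
- lid_hinge (a point): Middle of the lid's hinge line, at the bin's far top edge, 110 mm above the bench; with the lid shut the handle is 170 mm level from it and 43 mm above it. Axes as for the handle; y along the hinge line.
- plates_pink: A stack of five pink microplates, 128 x 86 x 70 mm, near the far edge; leave alone. Origin at the centre of its underside.
- plates_clear: A stack of four pale microplates, 128 x 86 x 56 mm, near the far edge; leave alone. Origin at the centre of its underside.
- bottle: An upright amber bottle, 60 mm across, 130 mm tall, black cap; leave alone. Origin at the centre of its underside.
- jar: A small jar, 40 mm across, 50 mm tall, orange cap, nearest the robot; leave alone. Origin at the centre of its underside.
- tipbox: A yellow pipette-tip box with a white top, 85 x 120 x 59 mm; leave alone. Origin at the centre of its underside.
- timer: A white bench timer, 70 x 60 x 23 mm; leave alone. Origin at the centre of its underside.
Mind the look-alikes: they are no part of the job. Leave any purple, red or turquoise look-alike of the part that bears cup_base_mid alone.

How it is judged:
By the outcome, as a careful person would: the job done as asked, in the order asked, and still so for the second after the job is handed in, while the arm keeps its last pose, push and grip.
It also fails if it takes over 69 s, if anything falls off the work surface, if the arm or the gripper's body presses on something with over 40 N, if the wrist force passes 120 N, or if a joint passes its speed limit or range.

## Working session

There is one attempt and no reset: what is moved stays moved. The work goes in short steps, each a Python script; the robot and the scene stay as the last script left them, time stands still between calls to the robot, and variables do not carry over. Pictures are saved under pics/ and viewed, at most 10 in all, crops included, and the job is handed in when it is done.

```bash
ls; mkdir -p pics
python3 - <<'E'
from plant import ctrl, sensors, optics
import cv2,numpy as np
for n in("scene","top"):
    p,d=optics.grab_frame(n); cv2.imwrite(f"pics/{n}0.png",p[:,:,::-1]); np.save(f"pics/{n}0.npy",d)
    c=optics.camera_params(n); print(n,c)
print(sensors.read_state()["t"],ctrl.tcp_to_tips)
E
```

```text
pics
scene {'mtx': array([[609.50943075,   0.        , 317.57385514],
       [  0.        , 609.50943075, 237.85820654],
       [  0.        ,   0.        ,   1.        ]]), 'R': array([[ 0.63898874,  0.76910151, -0.01327609],
       [ 0.48948936, -0.41987265, -0.76426901],
       [-0.59337472,  0.48186079, -0.6447609 ]]), 't': array([-310.4497154 , -169.41751728, 2120.80758907])}
top {'mtx': array([[533.73959602,   0.        , 321.51385286],
       [  0.        , 533.73959602, 246.89842294],
       [  0.        ,   0.        ,   1.        ]]), 'R': array([[ 3.43066179e-04, -9.99957054e-01,  9.26138186e-03],
       [-9.97941525e-01, -9.36273373e-04, -6.41236034e-02],
       [ 6.41295207e-02, -9.22031889e-03, -9.97898988e-01]]), 't': array([ -16.85740293,  519.01038028, 1377.04264494])}
0.1 25.0
```

View pics/scene0.png

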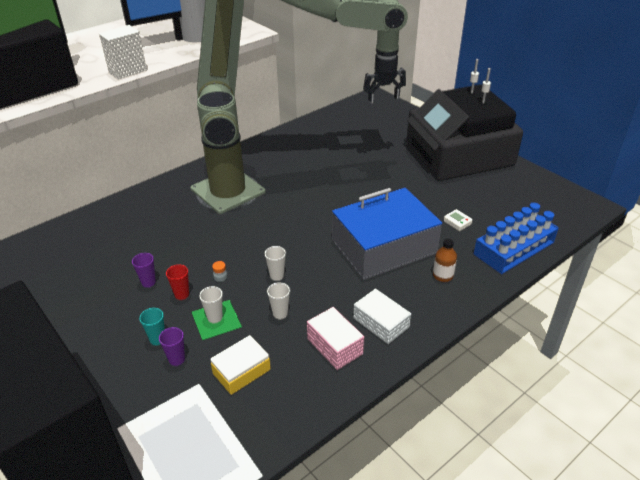

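View pics/top0.png

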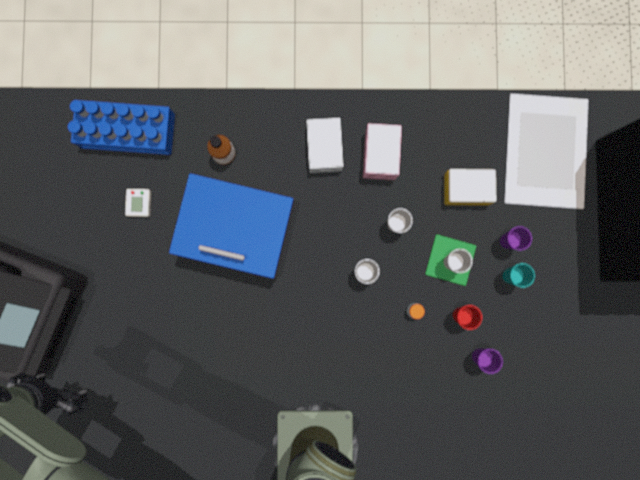

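White cups: on the mat at scene (212,305) / top (459,261), which is the base. The loose ones are at scene (276,263) / top (367,271) and scene (279,300) / top (400,221). Look-alikes: purple top (519,239) and (489,361), red (469,317), turquoise (522,276). The handle is at scene (375,197) / top (221,253). Next I'll crop in close and measure with both cameras.

```bash
cat > h.py <<'E'
import numpy as np,cv2
from plant import ctrl,sensors,optics
def cloud(n,d):
    c=optics.camera_params(n);K=c["mtx"];v,u=np.mgrid[:480,:640]
    P=np.stack([(u-K[0,2])/K[0,0]*d,(v-K[1,2])/K[1,1]*d,d],-1)
    W=(P-c["t"])@c["R"]; W[d==0]=np.nan
    return W
def px(n,X):
    c=optics.camera_params(n);p=c["mtx"]@(c["R"]@np.array(X)+c["t"]);return p[:2]/p[2]
def tri(us,ut):
    A=[]
    for n,u in(("scene",us),("top",ut)):
        c=optics.camera_params(n);P=c["mtx"]@np.c_[c["R"],c["t"]]
        A+=[u[0]*P[2]-P[0],u[1]*P[2]-P[1]]
    A=np.array(A);return np.linalg.lstsq(A[:,:3],-A[:,3],rcond=None)[0]
E
python3 - <<'E'
from h import *
a=cv2.imread("pics/scene0.png");b=cv2.imread("pics/top0.png")
r=lambda im,x,y,w,h,s:cv2.resize(im[y:y+h,x:x+w],None,fx=s,fy=s,interpolation=cv2.INTER_CUBIC)
A=np.vstack([r(a,190,240,110,100,3.6),r(a,340,180,60,40,6)[:,:396] if 0 else r(a,345,180,66,40,6)])
B=np.vstack([r(b,345,195,130,100,3),r(b,180,225,78,60,5)])
H=max(len(A),len(B));f=lambda m:cv2.copyMakeBorder(m,0,H-len(m),0,0,cv2.BORDER_CONSTANT)
o=np.hstack([f(A),f(B)]);print(o.shape,A.shape,B.shape);cv2.imwrite("pics/crop1.png",o)
for n,cs in(("top",[(459,261),(367,271),(400,221)]),("scene",[(212,305),(276,263),(279,300)])):
    W=cloud(n,np.load(f"pics/{n}0.npy"))
    for u,v in cs:
        Q=W[v-26:v+26,u-18:u+18].reshape(-1,3);z=Q[:,2]
        hi=np.nanpercentile(z,99);R=Q[z>hi-7]
        (x,y),rad=cv2.minEnclosingCircle(R[:,:2].astype(np.float32));print(n,u,v,hi.round(1),len(R),round(x,1),round(y,1),round(rad,1))
    u,v=(221,253) if n=="top" else (375,197)
    Q=W[v-20:v+20,u-30:u+30].reshape(-1,3);R=Q[(Q[:,2]>140)&(Q[:,2]<175)]
    rr=cv2.minAreaRect(R[:,:2].astype(np.float32));print("handle",len(R),np.median(R,0).round(1),np.percentile(R[:,2],[5,95]),rr)
    # blue lid
    im=cv2.imread(f"pics/{n}0.png").astype(int);m=(im[...,0]>150)&(im[...,2]<70)&(W[...,2]>100)&(W[...,2]<140)
    R=W[m];print("lid",cv2.minAreaRect(R[:,:2].astype(np.float32)),np.median(R[:,2]))
E
```

```text
(600, 786, 3) (600, 396, 3) (600, 390, 3)
top 459 261 96.1 90 481.9 -356.7 29.7
top 367 271 91.9 86 456.3 -127.5 29.9
top 400 221 92.2 90 582.9 -210.4 30.2
handle 214 [497.8 219.5 157.9] [153.8172427  162.28913218] ((497.93548583984375, 219.39051818847656), (108.64094543457031, 10.84505558013916), 76.05429077148438)
lid ((664.4239501953125, 348.3880920410156), (658.8487548828125, 274.518310546875), 55.80451202392578) 118.3499646246683
scene 212 305 93.9 106 480.7 -361.6 34.4
scene 276 263 89.5 136 503.4 -159.5 90.2
scene 279 300 90.0 92 581.1 -216.3 33.4
handle 125 [498.4 214.1 153.1] [145.73655767 158.78424138] ((497.7801818847656, 214.7397003173828), (109.68415069580078, 18.94842529296875), 78.71671295166016)
lid ((663.3004150390625, 343.2923583984375), (654.4570922851562, 275.02056884765625), 56.11381149291992) 115.04921886642174
```

View pics/crop1.png

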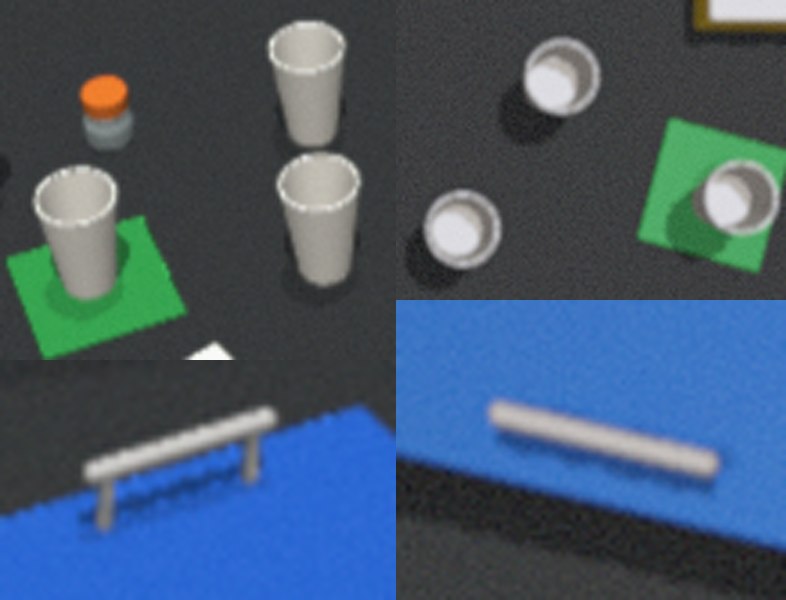

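```bash
cat >> h.py <<'E'
def rot(yaw):  # tool down, closing axis at yaw (deg)
    a=np.radians(yaw);return np.array([[-np.sin(a),np.cos(a),0],[np.cos(a),np.sin(a),0],[0,0,-1]])
def best(p,yaw):
    c=[(abs(q[5]),k) for k in(yaw,yaw+180) if (q:=ctrl.solve_ik(list(p),rot(k))) is not None]
    return rot(min(c)[1])
E
python3 - <<'E'
from h import *
for n,s,t in(("base",(210.8,293.8),(459,260.4)),("A",(274.9,253),(367,271)),("B",(278.2,290.2),(400,220)),("handle",(374.8,193.6),(221.2,252.3)),("hL",(345+95/6-.4,180+110/6-.4),(180+104/5-.4,225+113/5-.4)),("hR",(345+268/6-.4,180+58/6-.4),(180+312/5-.4,225+164/5-.4))):
    X=tri(s,t);print(n,X.round(1),(px("scene",X)-s).round(1),(px("top",X)-t).round(1))
# sharper lid plane: yaw/edges from top depth + colour near the bin
W=cloud("top",np.load("pics/top0.npy"));im=cv2.imread("pics/top0.png").astype(int)
m=(im[...,0]>im[...,2]+80)&(W[...,2]>105)&(W[...,2]<130)&(np.mgrid[:480,:640][0]>165);m[:,:160]=0
print("lid",cv2.minAreaRect(W[m][:,:2].astype(np.float32)),np.median(W[m][:,2]))
for p in((456,-128,180),(583,-211,180),(482,-358,260),(498,218,160),(616,188,290)):
    for y in(-14,0,30,90):print(p,y,[None if (q:=ctrl.solve_ik(list(p),rot(k))) is None else round(q[5],2) for k in(y,y+180)],end=" ")
    print()
E
```

```text
base [ 480.2 -357.8   89.4] [0.5 0. ] [0.6 0.4]
A [ 454.4 -129.4   84.1] [0.2 0. ] [0.3 0.2]
B [ 581.3 -212.5   85.5] [0.3 0. ] [0.4 0.3]
handle [496.4 219.6 150.2] [ 0.4 -0.1] [0.6 0.5]
hL [479.5 230.6 130.5] [13.2 -3. ] [18.2 13.1]
hR [516.9 203.9 180.5] [-12.6   1.1] [-15.6 -14.2]
lid ((566.3782958984375, 204.7813720703125), (261.96148681640625, 199.86692810058594), 76.4727783203125) 118.86031606351395
(456, -128, 180) -14 [np.float64(-0.21), None] (456, -128, 180) 0 [np.float64(-0.46), np.float64(2.68)] (456, -128, 180) 30 [np.float64(-0.98), np.float64(2.16)] (456, -128, 180) 90 [np.float64(-2.03), np.float64(1.11)] 
(583, -211, 180) -14 [np.float64(-0.24), None] (583, -211, 180) 0 [np.float64(-0.49), np.float64(2.65)] (583, -211, 180) 30 [np.float64(-1.01), np.float64(2.13)] (583, -211, 180) 90 [np.float64(-2.06), np.float64(1.08)] 
(482, -358, 260) -14 [np.float64(-0.54), np.float64(2.6)] (482, -358, 260) 0 [np.float64(-0.78), np.float64(2.36)] (482, -358, 260) 30 [np.float64(-1.31), np.float64(1.84)] (482, -358, 260) 90 [np.float64(-2.35), np.float64(0.79)] 
(498, 218, 160) -14 [np.float64(0.5), np.float64(-2.64)] (498, 218, 160) 0 [np.float64(0.25), None] (498, 218, 160) 30 [np.float64(-0.27), None] (498, 218, 160) 90 [np.float64(-1.32), np.float64(1.82)] 
(616, 188, 290) -14 [np.float64(0.41), np.float64(-2.74)] (616, 188, 290) 0 [np.float64(0.16), None] (616, 188, 290) 30 [np.float64(-0.36), np.float64(2.78)] (616, 188, 290) 90 [np.float64(-1.41), np.float64(1.73)]
```

Run:
```python
from h import *
R=rot(0)
ctrl.move_ptp([455.5,-128.5,200],R)
print(ctrl.move_l([455.5,-128.5,86],vel=150,threshold=6))
p,d=optics.grab_frame("scene")
ctrl.gripper_to(40,30)
s=sensors.read_state();print(s["grip_width"],s["grasp_force"],s["eef_pos"],s["force"])
ctrl.move_l([455.5,-128.5,250],vel=200)
ctrl.move_ptp([481,-357,250],R)
p2,d2=optics.grab_frame("scene");p3,d3=optics.grab_frame("top")
np.savez("pics/s1.npz",d2=d2,d3=d3,p2=p2,p3=p3)
s=sensors.read_state();print(s["t"],s["grip_width"],s["force"],s["eef_pos"])
z=lambda m,x,y,w,h:cv2.resize(m[y:y+h,x:x+w,::-1],(390,390),interpolation=cv2.INTER_CUBIC)
cv2.imwrite("pics/c2.png",np.hstack([z(p,225,200,100,100),z(p2,160,200,110,110)]))
```

```text
False
58.069684395242646 31.06627653585747 [ 456.25341472 -129.00778536   87.47324601] [-1.64194527  1.22867358  5.31523515]
5.95 58.41119708595501 [ 0.5080049   0.07551024 -0.41225638] [ 481.26431143 -355.0380328   249.84984038]
```

View pics/c2.png

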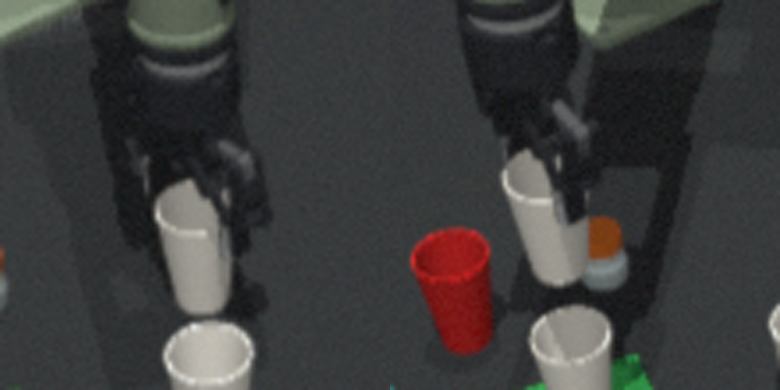

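Left: the fingers are around the first cup. Right: the held cup hangs above the base, leaning in the image no more than the upright red cup does, so it's upright. Now I'll check the lateral alignment against the held cup's cloud in depth.

Run:
```python
from h import *
from scipy.optimize import least_squares
D=np.load("pics/s1.npz")
def fit(n,p,d,c,z0,zl,zh):
    W=cloud(n,d);im=p.astype(int);m=(im.min(-1)>95)&(np.ptp(im,-1)<40)&(abs(W[...,0]-c[0])<45)&(abs(W[...,1]-c[1])<45)&(W[...,2]>zl)&(W[...,2]<zh)
    Q=W[m]
    # outer side facing the camera
    f=lambda x:np.hypot(Q[:,0]-x[0],Q[:,1]-x[1])-(20+(Q[:,2]-z0)/9)
    r=least_squares(f,c,loss="soft_l1",f_scale=2);print(n,len(Q),r.x.round(1),np.median(abs(r.fun)).round(1))
d=D["d2"];p=D["p2"]
fit("scene",p,d,(481,-355),163,170,215)
fit("scene",p,d,(481,-357),4,10,80)
d0=np.load("pics/scene0.npy");p0=cv2.imread("pics/scene0.png")[:,:,::-1]
fit("scene",p0,d0,(481,-357),4,10,80);fit("scene",p0,d0,(455,-129),0,10,80);fit("scene",p0,d0,(582,-211),0,10,80)
# top rims, by circle fit in pixels, for p3 base rim occluded
print(sensors.read_state()["eef_pos"])
```

```text
scene 215 [ 479.6 -357.1] 1.2
scene 439 [ 481.  -360.9] 1.5
scene 447 [ 481. -361.] 1.5
scene 399 [ 455.2 -131. ] 1.6
scene 455 [ 581.4 -214.5] 1.6
[ 481.26431143 -355.0380328   249.84984038]
```

Run:
```python
from h import *
ctrl.move_l([482.5,-358.5,200],vel=150);ctrl.hold(.2)
print(sensors.read_state()["eef_pos"])
print(ctrl.move_l([482.5,-358.5,145],vel=80,threshold=10))
print(ctrl.move_l([482.5,-358.5,119],vel=40,threshold=8))
s=sensors.read_state();print(s["t"],s["eef_pos"],s["force"],s["wrist_torque"])
```

```text
[ 483.29519069 -359.06788338  201.76235651]
False
True
7.9583 [ 482.05948109 -358.71442862  127.21491216] [-2.22890146 -0.19716651  4.58939635] [ 0.0972594   0.34548113 -0.04067156]
```

Run:
```python
from h import *
R=rot(0)
ctrl.gripper_to(85);ctrl.hold(.2)
ctrl.move_l([482.5,-358.5,230],vel=200)
ctrl.move_ptp([583,-211.5,200],R)
p,d=optics.grab_frame("scene");pt,dt=optics.grab_frame("top")
for n,dd in(("scene",d),("top",dt)):
    W=cloud(n,dd);m=(abs(W[...,0]-481)<50)&(abs(W[...,1]+359)<50)&(W[...,2]>60)&(W[...,2]<200);Q=W[m]
    hi=np.percentile(Q[:,2],99);r=Q[Q[:,2]>hi-7];print(n,hi,cv2.minEnclosingCircle(r[:,:2].astype(np.float32)),len(r))
z=lambda m,x,y,w,h:cv2.resize(m[y:y+h,x:x+w,::-1],(390,390),interpolation=cv2.INTER_CUBIC)
cv2.imwrite("pics/c3.png",np.hstack([z(p,160,250,100,100),z(pt,420,210,90,90)]))
s=sensors.read_state();print(s["t"],s["eef_pos"])
```

```text
scene 130.26350282339996 ((480.8017883300781, -359.2505187988281), 32.96731948852539) 98
top 133.88270258807373 ((482.48199462890625, -357.0133056640625), 30.11038589477539) 88
10.0667 [ 582.30575445 -213.20949171  199.91919974]
```

View pics/c3.png

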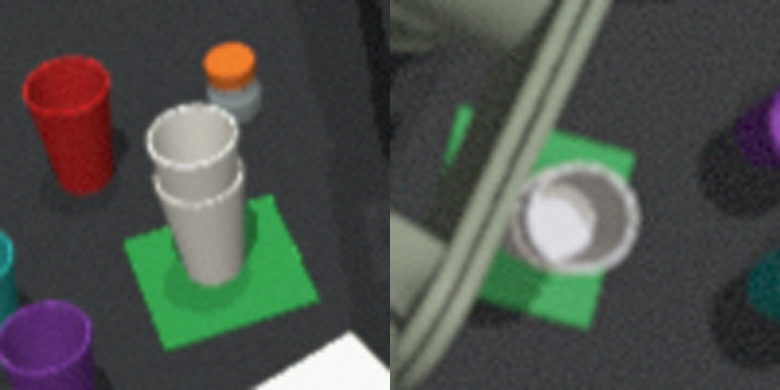

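The first cup is home: rim about 36 mm higher at crop (193,135), base rim at (200,183), still on the mat. Now the second cup.

Run:
```python
from h import *
R=rot(0)
ctrl.move_l([583,-212,140],vel=150)
print(ctrl.move_l([583,-212,86],vel=120,threshold=6))
ctrl.gripper_to(40,30)
s=sensors.read_state();print(s["grip_width"],s["grasp_force"],s["eef_pos"],s["force"])
ctrl.move_l([583,-212,280],vel=200)
ctrl.move_ptp([482.8,-358.5,280],R);ctrl.hold(.3)
print(sensors.read_state()["eef_pos"])
ctrl.move_l([482.8,-358.5,240],vel=150);ctrl.hold(.2)
p,d=optics.grab_frame("scene")
print(ctrl.move_l([482.8,-358.5,182],vel=80,threshold=10))
print(ctrl.move_l([482.8,-358.5,155],vel=40,threshold=8))
s=sensors.read_state();print(s["t"],s["eef_pos"],s["force"],s["wrist_torque"])
```

```text
False
58.60619499162508 31.689549693837762 [ 583.92011889 -212.65234292   87.95424397] [-1.66157984  0.17616639  6.45262326]
[ 483.73436194 -357.31768499  280.00572281]
False
True
15.8 [ 483.1476984  -359.17929221  163.9169645 ] [-1.02490061 -0.77324876  3.75974873] [ 0.08343506  0.01542947 -0.0473047 ]
```

Run:
```python
from h import *
ctrl.gripper_to(85);ctrl.hold(.2)
ctrl.move_l([482.8,-358.5,270],vel=200)
H=[498.5,218,0]
R=rot(-13.5)
ctrl.move_ptp([498.5,218,240],R);ctrl.gripper_to(60)
p,d=optics.grab_frame("scene");pt,dt=optics.grab_frame("top")
for n,dd in(("scene",d),("top",dt)):
    W=cloud(n,dd);m=(abs(W[...,0]-481)<50)&(abs(W[...,1]+359)<50)&(W[...,2]>60)&(W[...,2]<230);Q=W[m]
    hi=np.percentile(Q[:,2],99);r=Q[Q[:,2]>hi-7];print(n,hi,cv2.minEnclosingCircle(r[:,:2].astype(np.float32)),len(r))
z=lambda m,x,y,w,h:cv2.resize(m[y:y+h,x:x+w,::-1],(390,390),interpolation=cv2.INTER_CUBIC)
cv2.imwrite("pics/c4.png",np.hstack([z(p,160,240,110,110),z(p,320,120,130,130)]))
s=sensors.read_state();print(s["t"],s["eef_pos"])
```

```text
scene 167.74203450280413 ((484.8058776855469, -361.3155822753906), 32.704551696777344) 85
top 169.18279495824268 ((482.8002014160156, -356.8782653808594), 30.04674530029297) 103
19.6167 [498.56990438 217.88247954 240.02357035]
```

View pics/c4.png

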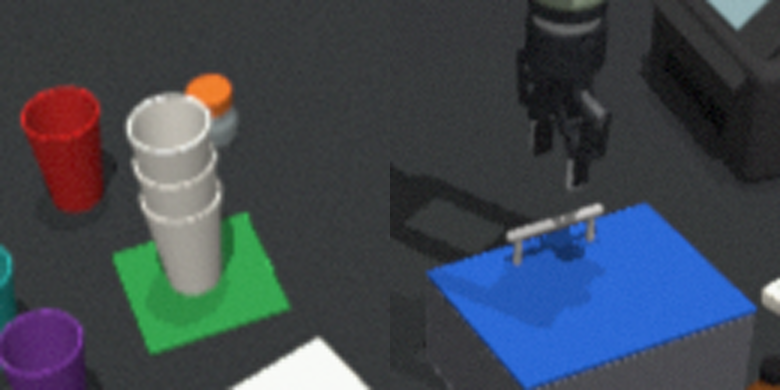

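The stack of three is straight, on the mat, with its rim at about 167 mm. The open gripper is above the bar. Next: pinch it and raise the lid along the arc.

```bash
cat >> h.py <<'E'
XP=np.array([np.cos(np.radians(13.5)),-np.sin(np.radians(13.5)),0])
H0=np.array([498.5,218,0.])
def arc(deg,g0):  # TCP for a lid angle, g0 = TCP when shut
    r=np.hypot(170,43);a=np.arctan2(43,170);b=a+np.radians(deg)
    return g0+XP*r*(np.cos(a)-np.cos(b))+np.array([0,0,r*(np.sin(b)-np.sin(a))])
E
python3 - <<'E'
from h import *
R=rot(-13.5)
print(ctrl.move_l([498.5,218,160],vel=100,threshold=8))
ctrl.gripper_to(5,30);ctrl.hold(.2)
s=sensors.read_state();print(s["grip_width"],s["grasp_force"],s["eef_pos"],s["force"])
g0=np.array([498.5,218,160.]);
print([ctrl.solve_ik(list(arc(a,g0)),R) is not None for a in(30,60)])
for a in(5,10,15):
    ctrl.move_l(list(arc(a,g0)),vel=60);s=sensors.read_state();print(a,s["grip_width"],s["eef_pos"].round(1) if hasattr(s["eef_pos"],"round") else s["eef_pos"],np.round(s["force"],1))
p,d=optics.grab_frame("scene");cv2.imwrite("pics/c5.png",cv2.resize(p[120:280,300:480,::-1],(540,480)))
print(s["t"])
E
```

```text
False
9.690335478709967 29.36237633228302 [496.6779165  218.58727249 160.43796052] [-5.87030118  0.33461336  6.46729831]
[True, True]
5 9.57986661778949 [500.5 217.6 174.3] [-5.9  3.5 -1.3]
10 10.043009807588904 [505.8 216.4 188.6] [-6.   3.3  0.4]
15 10.024028347713816 [512.2 214.8 202.4] [-7.   3.1  0.7]
22.5
```

View pics/c5.png

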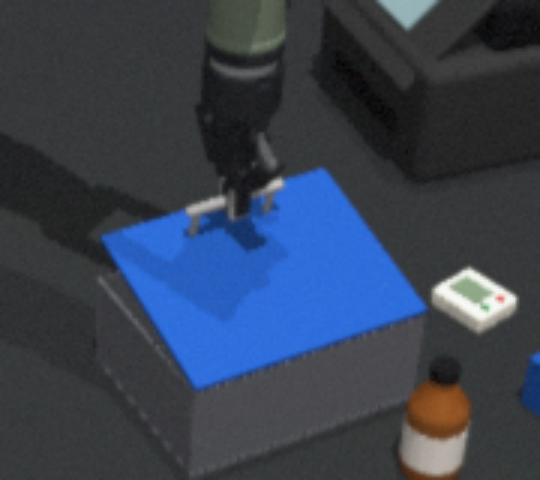

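The handle is held at crop (238,205) and the lid's near edge is up. The steady −6 N along x says the bar is about 1.7 mm nearer than I assumed, so I'll correct the arc and go on.

```bash
cat >> h.py <<'E'
def lidang():
    p,d=optics.grab_frame("scene");W=cloud("scene",d);im=p.astype(int)
    m=(im[...,2]>im[...,0]+60)&(W[...,2]>120)&(W[...,2]<330);m[:,:300]=0;m[:,460:]=0
    m=cv2.erode(m.astype(np.uint8),np.ones((3,3)))>0
    Q=W[m];
    for _ in range(4):
        c=Q.mean(0);n=np.linalg.svd(Q-c,full_matrices=False)[2][2];r=abs((Q-c)@n);Q=Q[r<max(6,2*np.median(r))]
    n*=np.sign(n[2]);print("n",n.round(3),"lid angle",np.degrees(np.arctan2(n@XP,n[2])).round(1),"pts",len(Q),"resid",np.median(r).round(2));return p
E
python3 - <<'E'
from h import *
g0=np.array([496.8,218.4,160.])
lidang()
for a in(22,29,36,43,50,55,60):
    ctrl.move_l(list(arc(a,g0)),vel=60);s=sensors.read_state();print(a,round(s["grip_width"],1),np.round(s["eef_pos"],1),np.round(s["force"],1))
    if np.linalg.norm(s["force"])>30: break
ctrl.hold(.5);p=lidang();cv2.imwrite("pics/c6.png",cv2.resize(p[90:290,290:490,::-1],(560,560)))
print(sensors.read_state()["t"],np.round(sensors.read_state()["eef_pos"],1),arc(60,g0))
E
```

```text
n [ 0.235 -0.054  0.97 ] lid angle 14.0 pts 2916 resid 2.07
22 9.9 [522.9 212.3 220.7] [-4.9  2.5 -0.5]
29 9.9 [535.8 209.2 237.8] [-7.9  2.9  4.4]
36 9.6 [550.9 205.6 253.5] [-9.5  2.5  6.3]
43 9.8 [568.3 201.4 267.7] [-10.1   0.4  10.1]
50 9.8 [587.6 196.8 278.3] [-6.7  0.7  8.8]
55 10.0 [601.7 193.4 284.1] [-5.8  0.8  7.7]
60 9.7 [616.  190.  288.6] [-4.4  0.2  6. ]
n [ 0.843 -0.201  0.5  ] lid angle 60.0 pts 4000 resid 2.16
26.4917 [615.8 190.  288.5] [615.66161651 189.86385061 285.72431864]
```

View pics/c6.png

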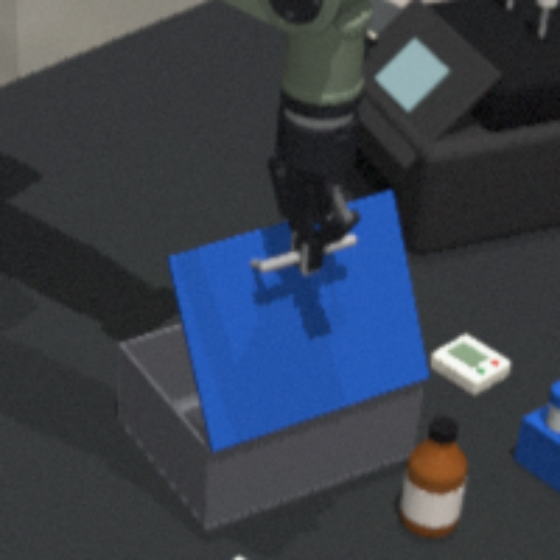

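The lid is open at 60.0° by plane fit, with the bar held at crop (310,255). I'll check that it's steady and hand in.

Run:
```python
from h import *
ctrl.hold(1);lidang();s=sensors.read_state();print(s["eef_pos"],s["grip_width"],s["grasp_force"])
W=cloud("top",optics.grab_frame("top")[1]);m=(abs(W[...,0]-481)<50)&(abs(W[...,1]+359)<50)&(W[...,2]>60)&(W[...,2]<230);print(np.percentile(W[m][:,2],99))
print(ctrl.finish_job())
```

```text
n [ 0.845 -0.2    0.495] lid angle 60.3 pts 3987 resid 2.16
[615.76503555 190.05073544 288.47898446] 9.62712060047979 31.164481043815613
169.8692635896813
the job is handed in; nothing more can be done
None
```

The job is handed in: all three cups are nested fully home in one stack on the green mat, and the gripper is holding the blue lid open at about 60° (60.3° by plane fit at the last check).

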